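# Fetch the orange specimen cup from its drying well with the hook rod

## Robot

A 6-joint arm with a two-finger parallel gripper is mounted at the origin on the work surface. World frame = base frame: x ahead of the robot, y to its left, z up, the work surface at z = 0. Lengths are in m, angles in rad, forces in N, time in s.
With the tool pointing down it reaches from about 0.35 to 0.975 m from the base axis. Payload 17.4 kg.
Tool frame: the origin (TCP) lies at the very end of the fingers, on their centre line; the grasp point (between the pads) lies 19 mm behind it; z points along the fingers, y is the line along which they close (so a half turn about z gives the same grasp; the last joint's range is limited). The gripper opens to 85 mm and grips with 20 to 120 N. Pads are 22 mm wide; open, the fingers measure 114 mm over their backs; the gripper's body (76 mm by 85 mm) begins 54 mm behind the grasp point. The pads swing forward as they close: fully open they stand 13 mm farther back than shut.
Start: joints at [1.115, 0.116, 1.442, -0, 1.584, -0.038], TCP at [0.274, 0.617, 0.231] pointing down, gripper open.
Joint ranges: [-2.83, 2.83], [-0.83, 2.19], [0.07, 2.5], [-1.14, 4.28], [0.01, 3], [-2.97, 2.97]. Speed limits (rad/s): [1.89, 1.89, 2.22, 3.14, 3.14, 3.14].

## Interface

Orientations are given as a unit quaternion [x, y, z, w].
In Python, from workcell import status, vision, r, models gives the robot as it stands. The module is installed in compiled form; this text tells all that it offers.
- The arm moves only by the tool drive_tool, never from a script. Its argument "increments" is a list of rows, each an object of numbers: "x", "y", "z": the shift along the tool's x, y, z in units of 30 mm (1.0 is 30 mm); "yaw": the turn about the tool's z in units of 6 degrees (1.0 is 6 degrees); "claw": the gripper command: -1 is shut, 1 is fully open, values between are in proportion. In form: [{"x": .., "y": .., "z": .., "yaw": .., "claw": ..}, ...]. A call has exactly 10 rows; each row is the pose to reach, as a shift and turn from the pose commanded when the call began, along the tool's axes at that moment; what a row does not reach only later rows make up. A row lasts 1/12 s, in which the tool goes at most 41.7 mm and 7.16 degrees, less where a joint would pass 70% of its speed; a pose out of reach is approached as far as the arm can. A call with a gripper value outside its range is refused whole. The fingers move at their own pace and stop on an object; "newtons" is the grip in N (left out, the last holds). Time passes only in rows, so rows that repeat a pose let the fingers close, or fill a call up. It gives the time, the measured TCP pose, the force, the opening and the grip force at its end, in the units of the state.
- status.read_state(): the state, without advancing time (a new reading comes with each control period).
- vision.snapshot(name): name is "side" or "top" or "wrist"; returns the picture (384x512x3 uint8, red, green, blue); there is no depth.
- vision.camera_model(name): a dict with "mtx" (3x3 intrinsics, pixels), "R" (3x3) and "t" (3): a world point X has camera coordinates R X + t; the wrist camera has in their place "tool_from_camera" (4x4, takes a point from camera to tool coordinates, whose origin is the TCP and whose axes are the flange's). Camera axes: x right, y down, z forward; pixel columns grow to the right and rows downward; lengths in m; the calibration is good to about 2 mm. A picture is of the moment at which its call begins: read the wrist's pose just before it. camera_model takes no time and is no camera call.
- r.sign_off(): hands the job in; it is judged then, once.
Trained networks look in the newest picture that a camera, given by its name, has taken for a name from the list of things; names that differ only in an ending like _2 or _b are one class to them, and where a whole thing is asked for, a point or a joint stands for the part that bears it (a point fixed in the world has none). Each returns a list of dicts, best first, with "confidence" (0 to 1); they miss things now and then, are a little off and sometimes report something else, mostly with a low value. They report only what shows in the picture. A call takes as long as a camera call.
- models.cut_out(camera, target): "mask" (384x512 bool, what is visible of it) and "point" ([column, row] in pixels, amid what is visible of it).
- models.place_of(camera, target): "point" ([column, row] in pixels: a listed point, or the origin of a listed thing).
The state is a dict: "time": time; "joints": joint angles; "dq": joint speeds; "joint_torque": joint torques, N m; "ee_pos": TCP position; "orientation": TCP orientation; "ft_force": force on the tool from outside, world axes, zero at the start; "wrist_torque": the same for the moment, N m; "gripper_width": finger opening in m; "grasp_force": force on a finger pad.
Only numpy, scipy, OpenCV 4.12 (cv2) and the standard library are available. Lean on these libraries where they do the work, as an engineer would, in place of code of your own. Each camera call takes 0.05 s, during which the arm holds its last target. There are 200 camera calls.

## Task

Take the yellow-handled hook rod from its stand and with its hook fetch the orange specimen cup that hangs inside one of the two clear drying wells, without the gripper touching either cup. Stand the cup gently upright in the green tray, unhook, and hang the rod back upright in its stand's slot. Leave the blue cup hanging where it is.

Things in the scene. Friction and masses are not known exactly. Their poses are not given: they have to be found in the camera images.
- rod_grip (a point): Centre of the upright yellow handle (26 x 26 mm, 60 tall) of the loose hook rod, 0.2 kg; pinch it here from above. z up along the rod, x the way the hook points. Under the handle a round dark collar, 56 mm across, 6 thick, its underside 36 mm below this point; from it an 8 mm shaft runs straight down on the axis to the hook. The rod hangs upright in the stand.
- rod_hook (a point): Seat of the rod's hook: 145 mm below the handle's centre and 15.5 mm along the rod's x, on top of the level 6 mm steel bar that leaves the shaft's foot along +x. The bar ends in a tip turned up 12 mm above the seat. The hook is open for 23 mm along x about this point; the tip's outer side is 17.5 mm ahead of it; the underside is 6 mm below it. Axes as the rod's.
- stand: Fixed rod stand; origin at its foot on the table, z up. Two level prongs, tops 140 mm up, x = -52 to 53 mm, form a 28 mm wide slot about y = 0, open to -x, closed by a post at x = 53. The rod hangs at about x = y = 0, collar on the prongs (handle centre 176 mm up), hook towards +x within 9 degrees. Lift it 14 mm, draw it out along -x by 110 mm; return in reverse. Base 10 mm thick.
- orange_cup_bail (a point): Orange cup, 36 mm across, 24 tall, 0.09 kg, loose, hangs in its well. Point: centre of the 5 mm wire at the peak of its bail, 70 mm above the cup's underside, 46 above its rim. The bail lies in the y-z plane, sloping to y = +-17.5, 20 mm below the peak, then straight down; hook it under the peak along x. Level ears at that bend, to y = +-38, rest in the well's saddles. It stands on its flat bottom.
- well_a: Clear drying well with a white rim that holds the orange cup; fixed; origin at the centre of its underside, z up; outside 102 (x) x 94 (y) x 140 mm tall, wall 5. The bail's peak hangs at x = 15, y = 0, 85 mm up, cup axes parallel to the well's. Side saddles leave |y| < 29 mm free. Let the hook, pointing to +x, down on the roomy -x side, pass its tip under the peak along +x, lift straight up.
- blue_cup_bail (a point): Blue cup: the same as the orange cup but blue, hanging in the same way in the other well, alike. Point: the centre of the wire at the peak of its bail. The two wells may be either way round. It stays where it is.
- tray: Shallow green tray, 160 mm along its x, 130 along its y, 12 tall, walls and floor 4 mm thick, fixed. Origin at the centre of its underside on the table, z up. The cup goes near its middle, upright on its floor, any yaw.

How it is judged:
On the way:
1. the orange cup hangs on the rod's hook, lifted out of the well (height (world z) of orange_cup_bail above 0.2 m and contact force between rod and orange_cup above 0.1 N), for 0.2 s.
At the end, for the whole second after the job is handed in: The orange cup stands upright (within 8 degrees) and at rest on the tray's floor, wholly inside the tray's walls, free of the hook; the rod hangs at rest and upright (within 7 degrees) in its stand's slot with the collar on the prongs; the blue cup hangs within 15 mm of where it was (x of orange_cup_bail in the frame of tray between -0.062 and 0.062 m and y of orange_cup_bail in the frame of tray between -0.047 and 0.047 m and z of orange_cup_bail in the frame of tray between 0.068 and 0.08 m and angle between orange_cup_bail's own z axis and vertical below 0.15 rad and linear speed of each of orange_cup, rod below 0.03 m/s and contact force between rod and orange_cup below 0.02 N and x of rod_grip in the frame of stand between -0.035 and 0.045 m and y of rod_grip in the frame of stand between -0.016 and 0.016 m and z of rod_grip in the frame of stand between 0.17 and 0.182 m and angle between rod_grip's own z axis and vertical below 0.12 rad and distance of blue_cup_bail from where it was at the start of the episode below 0.015 m); the robot touches nothing.
It fails at once if the gripper touches a cup (contact force between any of the fingers, the arm and orange_cup above 0.5 N or contact force between any of the fingers, the arm and blue_cup above 0.5 N).
It fails at once if the blue cup is pulled out of its place (more than 30 mm) (distance of blue_cup_bail from where it was at the start of the episode above 0.03 m).
It fails at once if the cup is dropped or banged into the tray (more than 20 N) (contact force between orange_cup and tray above 20 N).
It also fails if it takes over 64 s, if anything falls off the work surface, if the arm or the gripper's body presses on something with over 40 N, if the wrist force passes 120 N, or if a joint passes its speed limit or range.

## Working session

There is one attempt and no reset: what is moved stays moved. The work goes in short steps, Python scripts to look and compute and a tool call to move; the robot and the scene stay as the last step left them, time stands still between calls to the robot, and variables do not carry over. Pictures are saved under pics/ and viewed, at most 13 in all, crops included, and the job is handed in when it is done.

Besides the shell and the picture viewer there is one more tool, called in YAML: its name, and indented under it one key for each argument. drive_tool: Moves the arm, as the interface text tells. Its arguments: {"type":"object","properties":{"increments":{"type":"array","items":{"type":"object","properties":{"x":{"type":"number"},"y":{"type":"number"},"z":{"type":"number"},"yaw":{"type":"number"},"claw":{"type":"number"}}}},"newtons":{"type":"number"}},"required":["increments"]}

```bash
mkdir -p pics; cat > h.py <<'E'
import numpy as np, cv2
from workcell import status, vision, r, models
from scipy.spatial.transform import Rotation as Ro
def cam(n):
    m=vision.camera_model(n)
    if n!='wrist': return np.array(m['mtx']),np.array(m['R']),np.array(m['t'])
    s=status.read_state(); T=np.eye(4);T[:3,:3]=Ro.from_quat(s['orientation']).as_matrix();T[:3,3]=s['ee_pos']
    W=np.linalg.inv(T@np.array(m['tool_from_camera'])); return np.array(m['mtx']),W[:3,:3],W[:3,3]
def snap(n,f=None):
    c=cam(n); im=vision.snapshot(n)
    if f: cv2.imwrite('pics/'+f,im[:,:,::-1])
    return c,im
def tri(obs):
    A=[]
    for (K,R,t),p in obs:
        P=K@np.c_[R,t]; A+=[p[0]*P[2]-P[0],p[1]*P[2]-P[1]]
    X=np.linalg.svd(np.array([a/np.linalg.norm(a[:3]) for a in A]))[2][-1]; return X[:3]/X[3]
def atz(c,p,z):
    K,R,t=c; d=R.T@np.linalg.inv(K)@[p[0],p[1],1]; o=-R.T@t; return o+d*(z-o[2])/d[2]
def proj(c,X):
    K,R,t=c; q=K@(R@np.array(X)+t); return q[:2]/q[2]
E
python3 - <<'E'
from h import *
np.set_printoptions(precision=3,suppress=True)
s=status.read_state();print(s['ee_pos'],s['orientation'],Ro.from_quat(s['orientation']).as_matrix())
C={}
O={}
for n in ['side','top','wrist']:
    C[n],im=snap(n,n+'0.png')
    print(n,-C[n][1].T@C[n][2])
    for t in ['rod_grip','rod_hook','stand','orange_cup_bail','well_a','blue_cup_bail','tray']:
        d=models.place_of(n,t); print(n,t,[(np.round(x['point'],1).tolist(),round(x['confidence'],2)) for x in d[:3]])
        if d:O[n,t]=d[0]['point']
for t in ['rod_grip','rod_hook','stand','orange_cup_bail','well_a','blue_cup_bail','tray']:
    o=[(C[n],O[n,t]) for n in ('side','top') if (n,t) in O]
    if len(o)>1: print(t,tri(o))
a=[cv2.imread(f'pics/{n}0.png') for n in ('side','top')]
cv2.imwrite('pics/both.png',cv2.resize(np.vstack(a),None,fx=.78,fy=.78))
E
```

```text
[0.274 0.617 0.231] [ 0.207  0.978 -0.001 -0.   ] [[-0.914  0.406 -0.001]
 [ 0.406  0.914 -0.001]
 [ 0.    -0.001 -1.   ]]
side [ 0.362 -0.727  0.773]
side rod_grip [([299.4, 293.8], 0.84)]
side rod_hook [([302.0, 338.2], 0.9), ([248.3, 191.7], 0.35)]
side stand [([294.5, 349.3], 0.66)]
side orange_cup_bail []
side well_a []
side blue_cup_bail []
side tray [([270.0, 260.6], 0.98), ([302.3, 338.1], 0.39)]
top [0.339 0.011 1.143]
top rod_grip [([402.4, 169.6], 0.73)]
top rod_hook []
top stand [([378.3, 183.9], 0.83)]
top orange_cup_bail [([179.5, 168.0], 0.8)]
top well_a [([181.2, 168.9], 0.72), ([294.9, 178.8], 0.71), ([185.6, 176.7], 0.55)]
top blue_cup_bail [([115.4, 176.2], 0.47)]
top tray [([292.3, 178.9], 0.73)]
wrist [0.208 0.646 0.374]
wrist rod_grip []
wrist rod_hook []
wrist stand []
wrist orange_cup_bail []
wrist well_a []
wrist blue_cup_bail []
wrist tray []
rod_grip [ 0.529 -0.318  0.183]
stand [ 0.531 -0.317  0.002]
tray [ 0.538 -0.1    0.018]
```

View pics/both.png

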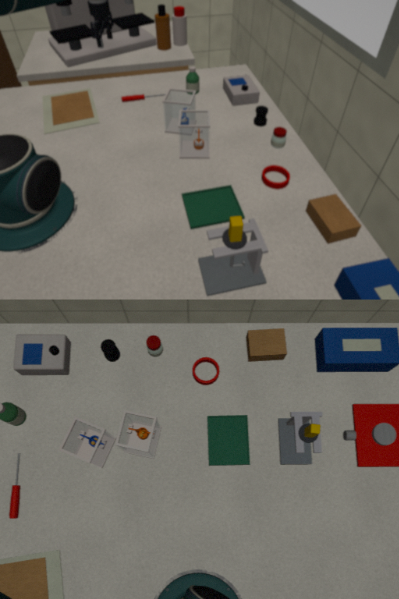

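The side view shows the rod in its stand at about (299,294), the tray at (270,262), and the wells at about (250,170). The orange well is the nearer one. In the top view the orange well is at (180,170), the blue well at (115,178), the tray at (292,179) and the stand at (385,175). I'll enlarge the images for orientation.

```bash
python3 - <<'E'
import cv2,numpy as np
t=cv2.imread('pics/top0.png');s=cv2.imread('pics/side0.png')
a=cv2.resize(t[125:225,70:230],None,fx=2.5*1,fy=2.5,interpolation=2)   #400x250
b=cv2.resize(t[125:225,270:430],None,fx=2.5,fy=2.5,interpolation=2)
c=cv2.resize(s[100:240,190:330],(350,350),interpolation=2)
d=cv2.resize(s[255:385,240:370],(350,350),interpolation=2)
o=np.zeros((600,800,3),np.uint8);o[:250,:400]=a;o[:250,400:]=b;o[250:,:350]=c;o[250:,400:750]=d
cv2.imwrite('pics/crop.png',o)
E
```

```text
(no output)
```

View pics/crop.png

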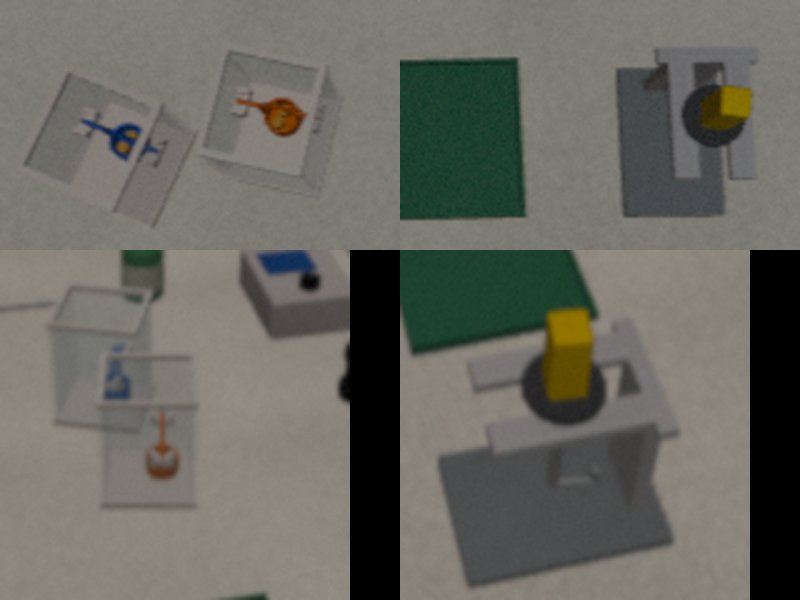

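```bash
cat >> h.py <<'E'
np.set_printoptions(precision=4,suppress=True)
def go(x,y,z,yaw):
    "increments to tcp (x,y,z), tool x axis at world angle yaw (deg)"
    s=status.read_state();M=Ro.from_quat(s['orientation']).as_matrix()
    d=M.T@(np.array([x,y,z])-s['ee_pos'])/.03
    a=np.degrees(np.arctan2(M[1,0],M[0,0]));t=(a-yaw+180)%360-180
    print('xyz',d,'yaw',t/6,'now',np.array(s['ee_pos']),'ang',a,'t',s['time'],'rows',max(np.linalg.norm(d)*30/41.7,abs(t)/7.16))
E
python3 - <<'E'
from h import *
m=vision.camera_model('wrist');print(m)
C=cam('top')
for p,z in (([179.5,168],.085),([115.4,176.2],.085),([181.2,168.9],0),([378.3,183.9],0)): print(atz(C,p,z))
go(.47,.16,.32,0)
E
```

```text
{'mtx': array([[333.0217,   0.    , 257.8234],
       [  0.    , 333.0217, 190.3538],
       [  0.    ,   0.    ,   1.    ]]), 'tool_from_camera': array([[ 0.0012, -0.9583, -0.2856,  0.0719],
       [ 1.    ,  0.0009,  0.0013,  0.0001],
       [-0.001 , -0.2856,  0.9583, -0.1431],
       [ 0.    ,  0.    ,  0.    ,  1.    ]])}
[0.5548 0.169  0.085 ]
[0.5361 0.3171 0.085 ]
[0.5699 0.1774 0.    ]
[ 0.5293 -0.3178  0.    ]
xyz [-12.1546 -11.2686  -2.9563] yaw 26.01037526592852 now [0.2739 0.6169 0.2313] ang 156.06225159557113 t 1.2 rows 21.796403854130045
```

drive_tool:
  increments:
    - {"x": -0.8, "y": -0.5, "z": -1, "yaw": 1.1, "claw": 1}
    - {"x": -1.8, "y": -1, "z": -2, "yaw": 2.2, "claw": 1}
    - {"x": -2.8, "y": -1.6, "z": -3, "yaw": 3.3, "claw": 1}
    - {"x": -3.8, "y": -2.2, "z": -3.3, "yaw": 4.4, "claw": 1}
    - {"x": -4.8, "y": -2.8, "z": -3.3, "yaw": 5.5, "claw": 1}
    - {"x": -5.8, "y": -3.4, "z": -3.3, "yaw": 6.6, "claw": 1}
    - {"x": -6.8, "y": -4, "z": -3.3, "yaw": 7.7, "claw": 1}
    - {"x": -7.8, "y": -4.6, "z": -3.3, "yaw": 8.8, "claw": 1}
    - {"x": -8.6, "y": -5.2, "z": -3.3, "yaw": 9.9, "claw": 1}
    - {"x": -9.4, "y": -5.6, "z": -3.3, "yaw": 11, "claw": 1}

```text
time: 2.03
ee_pos: [0.464, 0.347, 0.3307]
orientation: [0.709, 0.705, 0.0, 0.0]
ft_force: [-0.6, 0.1, 0.3]
gripper_width: 0.0854
grasp_force: 0.0
```

```bash
python3 -c "
from h import *
go(.57,.2,.33,0);print(status.read_state()['joints'])"
```

```text
xyz [-4.8814  3.558   0.0257] yaw 14.94974861915467 now [0.464  0.347  0.3307] ang 89.69849171492802 t 2.0333 rows 12.527722306554192
[ 0.5981 -0.1011  1.5007 -0.0001  1.7414  0.6034]
```

drive_tool:
  increments:
    - {"x": -0.5, "y": 0.4, "yaw": 1.1, "claw": 1}
    - {"x": -1, "y": 0.8, "yaw": 2.2, "claw": 1}
    - {"x": -1.5, "y": 1.2, "yaw": 3.3, "claw": 1}
    - {"x": -2, "y": 1.6, "yaw": 4.4, "claw": 1}
    - {"x": -2.5, "y": 2, "yaw": 5.5, "claw": 1}
    - {"x": -3, "y": 2.3, "yaw": 6.6, "claw": 1}
    - {"x": -3.5, "y": 2.6, "yaw": 7.7, "claw": 1}
    - {"x": -4, "y": 2.9, "yaw": 8.8, "claw": 1}
    - {"x": -4.5, "y": 3.2, "yaw": 9.9, "claw": 1}
    - {"x": -4.9, "y": 3.56, "yaw": 11, "claw": 1}

```text
$.increments[0]: bad value
```

drive_tool:
  increments:
    - {"yaw": 1.0, "claw": 1}
    - {"yaw": 2.0, "claw": 1}
    - {"yaw": 3, "claw": 1}
    - {"yaw": 3.95, "claw": 1}
    - {"yaw": 3.95, "claw": 1}
    - {"yaw": 3.95, "claw": 1}
    - {"yaw": 3.95, "claw": 1}
    - {"yaw": 3.95, "claw": 1}
    - {"yaw": 3.95, "claw": 1}
    - {"yaw": 3.95, "claw": 1}

```text
$.increments[0]: bad value
```

```bash
cat >> h.py <<'E'
import json,os
def look(n,tag,ts):
    c,im=snap(n,f'{tag}.png'); out={}
    for t in ts:
        d=models.place_of(n,t); print(t,[(np.round(x['point'],1).tolist(),round(x['confidence'],2)) for x in d[:3]])
        if d: out[t]=d[0]['point'].tolist() if hasattr(d[0]['point'],'tolist') else list(d[0]['point'])
    json.dump(dict(c=[a.tolist() for a in c],o=out),open(tag+'.json','w'))
def load(tag):
    j=json.load(open(tag+'.json')); return tuple(np.array(a) for a in j['c']),j['o']
E
python3 -c "
from h import *
go(.57,.2,.33,0)
look('wrist','w1',['orange_cup_bail','well_a','blue_cup_bail'])
go(.57,.1,.33,0)"
```

```text
xyz [-4.8814  3.558   0.0257] yaw 14.94974861915467 now [0.464  0.347  0.3307] ang 89.69849171492802 t 2.0333 rows 12.527722306554192
orange_cup_bail [([329.2, 287.3], 0.67)]
well_a [([306.4, 251.7], 0.96)]
blue_cup_bail [([315.3, 175.4], 0.58)]
xyz [-8.2904  3.534   0.0104] yaw 15.009776049240884 now [0.4637 0.3486 0.3304] ang 90.0586562954453 t 2.2333 rows 12.578024622268897
```

View pics/w1.png

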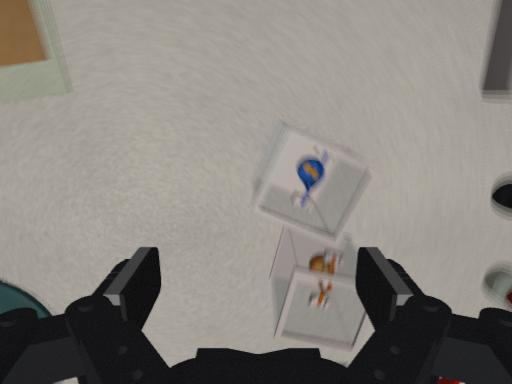

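The move was refused because every field is required. The wrist picture from the old pose shows the blue well at (310,175) and the orange well at (322,290). I'll resend the move with all fields.

drive_tool:
  increments:
    - {"x": -0.5, "y": 0.4, "z": 0, "yaw": 1.1, "claw": 1}
    - {"x": -1, "y": 0.8, "z": 0, "yaw": 2.2, "claw": 1}
    - {"x": -1.5, "y": 1.2, "z": 0, "yaw": 3.3, "claw": 1}
    - {"x": -2, "y": 1.6, "z": 0, "yaw": 4.4, "claw": 1}
    - {"x": -2.5, "y": 2, "z": 0, "yaw": 5.5, "claw": 1}
    - {"x": -3, "y": 2.3, "z": 0, "yaw": 6.6, "claw": 1}
    - {"x": -3.5, "y": 2.6, "z": 0, "yaw": 7.7, "claw": 1}
    - {"x": -4, "y": 2.9, "z": 0, "yaw": 8.8, "claw": 1}
    - {"x": -4.5, "y": 3.2, "z": 0, "yaw": 9.9, "claw": 1}
    - {"x": -4.9, "y": 3.56, "z": 0, "yaw": 11, "claw": 1}

```text
time: 3.07
ee_pos: [0.5703, 0.2024, 0.3305]
orientation: [0.978, 0.207, 0.0, -0.0]
ft_force: [-0.2, -0.0, -0.3]
gripper_width: 0.0855
grasp_force: 0.0
```

drive_tool:
  increments:
    - {"x": 0, "y": 0, "z": 0, "yaw": 1.0, "claw": 1}
    - {"x": 0, "y": 0, "z": 0, "yaw": 2.0, "claw": 1}
    - {"x": 0, "y": 0, "z": 0, "yaw": 3, "claw": 1}
    - {"x": 0, "y": 0, "z": 0, "yaw": 4, "claw": 1}
    - {"x": 0, "y": 0, "z": 0, "yaw": 4, "claw": 1}
    - {"x": 0, "y": 0, "z": 0, "yaw": 4, "claw": 1}
    - {"x": 0, "y": 0, "z": 0, "yaw": 4, "claw": 1}
    - {"x": 0, "y": 0, "z": 0, "yaw": 4, "claw": 1}
    - {"x": 0, "y": 0, "z": 0, "yaw": 4, "claw": 1}
    - {"x": 0, "y": 0, "z": 0, "yaw": 4, "claw": 1}

```text
time: 3.9
ee_pos: [0.5704, 0.2022, 0.3303]
orientation: [1.0, 0.001, -0.0, -0.0]
ft_force: [1.0, -0.4, 1.0]
gripper_width: 0.0854
grasp_force: 0.0
```

```bash
python3 -c "
from h import *
go(.57,.2,.33,0)
look('wrist','w1',['orange_cup_bail','well_a','blue_cup_bail'])
go(.57,.1,.33,0)"
```

```text
xyz [-0.0133  0.0722  0.0107] yaw 0.022469178288886837 now [0.5704 0.2022 0.3303] ang 0.1348150697333137 t 3.9 rows 0.05339965572732991
orange_cup_bail []
well_a [([275.9, 161.2], 0.88)]
blue_cup_bail [([162.4, 182.6], 0.56)]
xyz [-0.0195  3.4018  0.0113] yaw 0.013226143381198577 now [0.5704 0.2021 0.3303] ang 0.07935686028717871 t 4.1 rows 2.4474205861895975
```

View pics/w1.png

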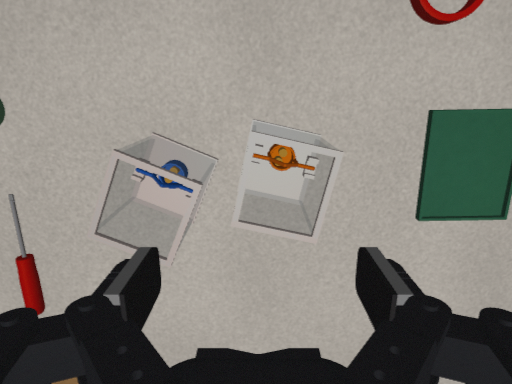

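The picture shows the orange bail spanning (253,155)–(318,167) on the far (+x) side of its well, with the roomy side nearest the robot. The blue bail is at (165,182). I'll take a second view from 100 mm further along.

drive_tool:
  increments:
    - {"x": 0, "y": 1, "z": 0, "yaw": 0, "claw": 1}
    - {"x": 0, "y": 2, "z": 0, "yaw": 0, "claw": 1}
    - {"x": 0, "y": 3, "z": 0, "yaw": 0, "claw": 1}
    - {"x": 0, "y": 3.4, "z": 0, "yaw": 0, "claw": 1}
    - {"x": 0, "y": 3.4, "z": 0, "yaw": 0, "claw": 1}
    - {"x": 0, "y": 3.4, "z": 0, "yaw": 0, "claw": 1}
    - {"x": 0, "y": 3.4, "z": 0, "yaw": 0, "claw": 1}
    - {"x": 0, "y": 3.4, "z": 0, "yaw": 0, "claw": 1}
    - {"x": 0, "y": 3.4, "z": 0, "yaw": 0, "claw": 1}
    - {"x": 0, "y": 3.4, "z": 0, "yaw": 0, "claw": 1}

```text
time: 4.93
ee_pos: [0.5705, 0.1008, 0.3302]
orientation: [1.0, 0.001, -0.0, -0.0]
ft_force: [-0.1, 0.7, 0.3]
gripper_width: 0.0855
grasp_force: 0.0
```

```bash
python3 - <<'E'
from h import *
look('wrist','w2',['orange_cup_bail','well_a','blue_cup_bail','tray'])
c1,o1=load('w1');c2,o2=load('w2')
for t in o1:
    if t in o2: print(t,tri([(c1,o1[t]),(c2,o2[t])]))
print('tray',atz(c2,o2['tray'],0) if 'tray' in o2 else '')
a=cv2.imread('pics/w1.png');b=cv2.imread('pics/w2.png')
x=proj(c2,[.555,.169,.1]).astype(int);print(x)
x0=max(0,min(x[0]-67,512-133)); print('w2 crop origin',x0)
o=np.hstack([cv2.resize(a[110:260,225:358],None,fx=3,fy=4,interpolation=2),cv2.resize(b[110:260,x0:x0+133],None,fx=3,fy=4,interpolation=2)])
cv2.imwrite('pics/w12.png',o)
go(.57,-.30,.33,0)
E
```

```text
orange_cup_bail [([199.0, 164.2], 0.71)]
well_a []
blue_cup_bail []
tray [([397.9, 166.8], 0.92)]
tray [ 0.5394 -0.1025  0.    ]
[198 171]
w2 crop origin 131
xyz [-0.0359 13.3413  0.0095] yaw 0.01293123111263128 now [0.5705 0.1002 0.3303] ang 0.07758738667579493 t 5.1833 rows 9.59807917369964
```

View pics/w12.png

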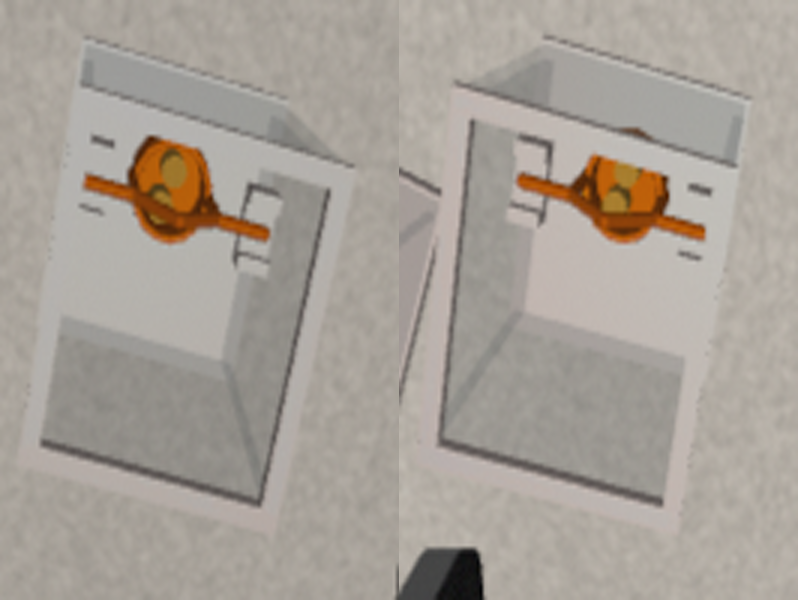

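The crops show the rim corners and the ear tips, at (83,183) and (270,237) in the left view and (518,180) and (706,235) in the right view. I'll triangulate these.

```bash
python3 - <<'E'
from h import *
c1,o1=load('w1');c2,o2=load('w2')
f1=lambda p:[p[0]/3+225-.33,p[1]/4+110-.37]
f2=lambda p:[(p[0]-399)/3+131-.33,p[1]/4+110-.37]
P1=dict(NL=(22,467),NR=(272,532),FR=(355,168),FL=(80,85),e1=(83,183),e2=(270,237))
P2=dict(NL=(418,462),NR=(680,530),FR=(740,165),FL=(453,83),e1=(518,180),e2=(706,235))
X={k:tri([(c1,f1(P1[k])),(c2,f2(P2[k]))]) for k in P1}
for k in X: print(k,X[k])
for c,P,f in ((c1,P1,f1),(c2,P2,f2)):
    Q={k:atz(c,f(P[k]),.14 if k[0]!='e' else .065) for k in P}
    ctr=sum(Q[k] for k in ('NL','NR','FR','FL'))/4
    u=Q['FR']+Q['FL']-Q['NR']-Q['NL'];v=Q['NL']+Q['FL']-Q['NR']-Q['FR'];w=Q['e1']-Q['e2']
    a=[np.degrees(np.arctan2(u[1],u[0])),np.degrees(np.arctan2(v[1],v[0]))-90,np.degrees(np.arctan2(w[1],w[0]))-90]
    print('centre',ctr,'sizes',np.linalg.norm(u)/2,np.linalg.norm(v)/2,'ear len',np.linalg.norm(w),'angs',a,'mid',(Q['e1']+Q['e2'])/2)
    th=np.radians(np.mean(a[:2])); print(' predicted peak',ctr+.015*np.array([np.cos(th),np.sin(th),0]))
m1=f1((172,205))
print('bail net w2 at .085',atz(c2,o2['orange_cup_bail'],.085), 'well from w1',atz(c1,o1['well_a'],0))
Ct=cam('top');print('bail tri w2+top',tri([(c2,o2['orange_cup_bail']),(Ct,[179.5,168.0])]))
E
```

```text
NL [0.5061 0.2295 0.1438]
NR [0.4826 0.1378 0.1346]
FR [0.5849 0.1147 0.1341]
FL [0.6064 0.2087 0.1415]
e1 [0.5681 0.209  0.0665]
e2 [0.5519 0.1316 0.0696]
centre [0.5452 0.1734 0.14  ] sizes 0.10378669794778086 0.09382042903983608 ear len 0.08003712746301055 angs [np.float64(-12.147629459582031), np.float64(-12.073721941353696), np.float64(-12.15578013309954)] mid [0.5591 0.1699 0.065 ]
 predicted peak [0.5599 0.1703 0.14  ]
centre [0.5458 0.1729 0.14  ] sizes 0.10348262482333422 0.0962843660960455 ear len 0.07929596865808142 angs [np.float64(-12.41216245430999), np.float64(-11.947452204315908), np.float64(-12.510237058824544)] mid [0.5596 0.1707 0.065 ]
 predicted peak [0.5604 0.1698 0.14  ]
bail net w2 at .085 [0.5605 0.1708 0.085 ] well from w1 [0.5469 0.1761 0.    ]
bail tri w2+top [0.5576 0.1721 0.0718]
```

drive_tool:
  increments:
    - {"x": 0, "y": 1.2, "z": 0, "yaw": 0, "claw": 1}
    - {"x": 0, "y": 2.4, "z": 0, "yaw": 0, "claw": 1}
    - {"x": 0, "y": 3.6, "z": 0, "yaw": 0, "claw": 1}
    - {"x": 0, "y": 4.8, "z": 0, "yaw": 0, "claw": 1}
    - {"x": 0, "y": 6, "z": 0, "yaw": 0, "claw": 1}
    - {"x": 0, "y": 7.2, "z": 0, "yaw": 0, "claw": 1}
    - {"x": 0, "y": 8.4, "z": 0, "yaw": 0, "claw": 1}
    - {"x": 0, "y": 9.6, "z": 0, "yaw": 0, "claw": 1}
    - {"x": 0, "y": 10.8, "z": 0, "yaw": 0, "claw": 1}
    - {"x": 0, "y": 11.7, "z": 0, "yaw": 0, "claw": 1}

```text
time: 6.02
ee_pos: [0.5705, -0.2536, 0.3301]
orientation: [1.0, 0.0, -0.0, 0.0]
ft_force: [0.0, 0.0, 0.1]
gripper_width: 0.0851
grasp_force: 0.0
```

drive_tool:
  increments:
    - {"x": 0, "y": 0, "z": -0.6, "yaw": 0, "claw": 1}
    - {"x": 0, "y": 0, "z": -1, "yaw": 0, "claw": 1}
    - {"x": 0, "y": 0, "z": -1, "yaw": 0, "claw": 1}
    - {"x": 0, "y": 0, "z": -1, "yaw": 0, "claw": 1}
    - {"x": 0, "y": 0, "z": -1, "yaw": 0, "claw": 1}
    - {"x": 0, "y": 0, "z": -1, "yaw": 0, "claw": 1}
    - {"x": 0, "y": 0, "z": -1, "yaw": 0, "claw": 1}
    - {"x": 0, "y": 0, "z": -1, "yaw": 0, "claw": 1}
    - {"x": 0, "y": 0, "z": -1, "yaw": 0, "claw": 1}
    - {"x": 0, "y": 0, "z": -1, "yaw": 0, "claw": 1}

```text
time: 6.85
ee_pos: [0.5709, -0.2508, 0.3601]
orientation: [1.0, 0.001, -0.0, -0.0]
ft_force: [0.4, 0.5, -0.7]
gripper_width: 0.0854
grasp_force: 0.0
```

```bash
python3 - <<'E'
from h import *
go(.57,-.3,.33,0)
look('wrist','s1',['rod_grip','rod_hook','stand','tray'])
go(.57,-.38,.33,0)
E
```

```text
xyz [-0.0327  1.64    1.0045] yaw 0.011784120842795195 now [ 0.5709 -0.2508  0.3601] ang 0.0707047250567848 t 6.85 rows 1.3838045594269144
rod_grip [([321.6, 199.8], 0.83)]
rod_hook [([304.2, 158.4], 0.61)]
stand [([296.9, 164.0], 0.79)]
tray [([158.1, 164.0], 0.58)]
xyz [-0.035   4.3021  1.0096] yaw 0.009822130711488816 now [ 0.5709 -0.2509  0.3603] ang 0.058932784268940865 t 7.1 rows 3.1792344771434324
```

drive_tool:
  increments:
    - {"x": 0, "y": 1, "z": 0, "yaw": 0, "claw": 1}
    - {"x": 0, "y": 2, "z": 0, "yaw": 0, "claw": 1}
    - {"x": 0, "y": 3, "z": 0, "yaw": 0, "claw": 1}
    - {"x": 0, "y": 3.5, "z": 0, "yaw": 0, "claw": 1}
    - {"x": 0, "y": 3.5, "z": 0, "yaw": 0, "claw": 1}
    - {"x": 0, "y": 3.5, "z": 0, "yaw": 0, "claw": 1}
    - {"x": 0, "y": 3.5, "z": 0, "yaw": 0, "claw": 1}
    - {"x": 0, "y": 3.5, "z": 0, "yaw": 0, "claw": 1}
    - {"x": 0, "y": 3.5, "z": 0, "yaw": 0, "claw": 1}
    - {"x": 0, "y": 3.5, "z": 0, "yaw": 0, "claw": 1}

```text
time: 7.93
ee_pos: [0.5712, -0.3551, 0.3607]
orientation: [1.0, 0.001, 0.0, 0.0]
ft_force: [0.4, -0.3, -0.7]
gripper_width: 0.0856
grasp_force: 0.0
```

```bash
python3 - <<'E'
from h import *
look('wrist','s2',['rod_grip','rod_hook','stand'])
c1,o1=load('s1');c2,o2=load('s2')
for t in o1:
    if t in o2: print(t,tri([(c1,o1[t]),(c2,o2[t])]))
a=cv2.imread('pics/s1.png');b=cv2.imread('pics/s2.png')
x0=[]
for c in (c1,c2):
    x=proj(c,[.53,-.318,.14]);x0.append(int(max(0,min(x[0]-80,512-160))))
print(x0)
o=np.hstack([cv2.resize(i[90:330,x:x+160],None,fx=2.5,fy=2.5,interpolation=2) for i,x in zip((a,b),x0)])
cv2.imwrite('pics/s12.png',o)
E
```

```text
rod_grip [([220.4, 197.6], 0.95)]
rod_hook [([228.1, 159.5], 0.61)]
stand [([230.7, 163.3], 0.82)]
rod_grip [ 0.5383 -0.3166  0.1768]
rod_hook [ 0.5554 -0.3143  0.0533]
stand [ 0.5349 -0.3123 -0.0121]
[236, 145]
```

View pics/s12.png

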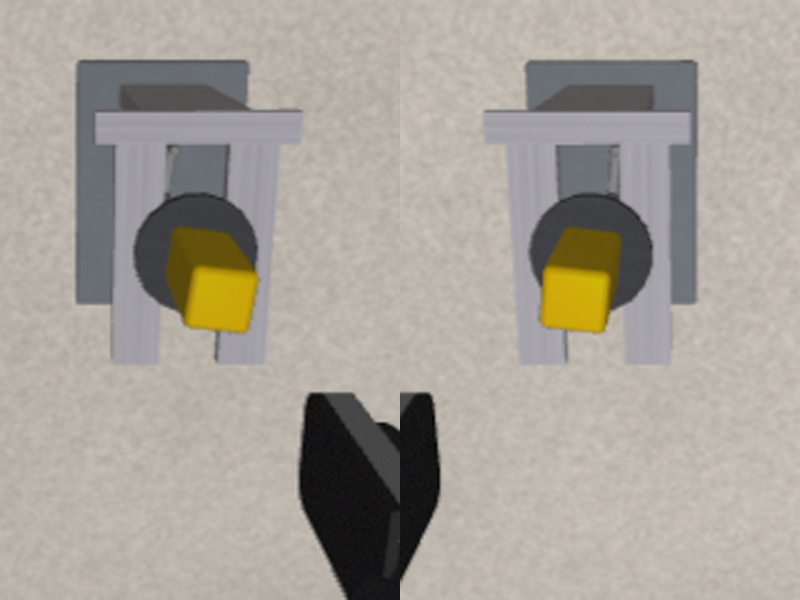

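The crops show the stand square to the world axes. The slot mouth runs (158–217, 363) on the left and (567–625, 363) on the right. The handle's top face is turned a few degrees. I'll measure these.

```bash
python3 - <<'E'
from h import *
c1,o1=load('s1');c2,o2=load('s2')
f1=lambda p:[p[0]/2.5+236-.3,p[1]/2.5+90-.3]
f2=lambda p:[(p[0]-400)/2.5+145-.3,p[1]/2.5+90-.3]
for n,c,f,H,Pr,col in (('s1',c1,f1,[(193,266),(258,273),(248,332),(184,326)],[(158,363),(217,363),(112,363),(266,363),(95,111),(302,111),(165,144),(230,144)],[(134,250),(258,250),(196,193)]),
                 ('s2',c2,f2,[(545,268),(609,270),(604,332),(540,328)],[(567,363),(625,363),(520,363),(671,363),(484,111),(690,111),(556,144),(622,144)],[(529,250),(653,250),(592,193)])):
    Q=[atz(c,f(p),.206) for p in H]; u=Q[0]+Q[1]-Q[2]-Q[3];v=Q[0]+Q[3]-Q[1]-Q[2]
    print(n,'handle',sum(Q)/4,'size',np.linalg.norm(u)/2,np.linalg.norm(v)/2,np.degrees(np.arctan2(u[1],u[0])),np.degrees(np.arctan2(v[1],v[0]))-90)
    print('prongs',[atz(c,f(p),.14)[:2] for p in Pr])
    print('collar',[atz(c,f(p),.143)[:2] for p in col])
H1=[(193,266),(258,273),(248,332),(184,326)];H2=[(545,268),(609,270),(604,332),(540,328)]
print([tri([(c1,f1(a)),(c2,f2(b))]) for a,b in zip(H1,H2)])
print([tri([(c1,f1(a)),(c2,f2(b))]) for a,b in zip([(112,363),(266,363),(95,111),(302,111)],[(520,363),(671,363),(484,111),(690,111)])])
# rod hook tip area
print('hook at z .037', atz(c1,f1((176,148)),.043),atz(c2,f2((616,148)),.043))
# tray colour centroid
im=cv2.cvtColor(cv2.imread('pics/w2.png'),cv2.COLOR_BGR2HSV);m=cv2.inRange(im,(50,90,30),(90,255,200));k=max(cv2.findContours(m,0,2)[0],key=cv2.contourArea)
rr=cv2.minAreaRect(k);print('tray',rr,[atz(load('w2')[0],p,.012)[:2] for p in cv2.boxPoints(rr)])
go(.535,-.317,.26,-6)
E
```

```text
s1 handle [ 0.5371 -0.3136  0.206 ] size 0.02404966993178744 0.024725958895591777 -5.205976653680072 -5.89885214509556
prongs [array([ 0.4812, -0.2997]), array([ 0.4813, -0.3276]), array([ 0.4811, -0.2779]), array([ 0.4814, -0.3509]), array([ 0.5998, -0.2679]), array([ 0.6001, -0.3576]), array([ 0.5856, -0.2988]), array([ 0.5856, -0.3273])]
collar [array([ 0.5379, -0.2863]), array([ 0.5381, -0.3423]), array([ 0.5643, -0.313 ])]
s2 handle [ 0.5368 -0.3142  0.206 ] size 0.024759403011960206 0.024298353214499153 -6.328784536575326 -2.6748759458303937
prongs [array([ 0.481 , -0.3004]), array([ 0.4811, -0.328 ]), array([ 0.4809, -0.2781]), array([ 0.4812, -0.3498]), array([ 0.5998, -0.2687]), array([ 0.6001, -0.3582]), array([ 0.5855, -0.2994]), array([ 0.5856, -0.3284])]
collar [array([ 0.5378, -0.2857]), array([ 0.538 , -0.3418]), array([ 0.5643, -0.3149])]
[array([ 0.549 , -0.303 ,  0.2029]), array([ 0.5477, -0.3274,  0.2043]), array([ 0.5236, -0.325 ,  0.2054]), array([ 0.5254, -0.3004,  0.205 ])]
[array([ 0.4806, -0.2779,  0.1391]), array([ 0.4829, -0.3499,  0.1436]), array([ 0.5995, -0.268 ,  0.137 ]), array([ 0.5998, -0.3582,  0.1379])]
hook at z .037 [ 0.5676 -0.3178  0.043 ] [ 0.5676 -0.3179  0.043 ]
tray ((401.06634521484375, 163.97203063964844), (96.83094024658203, 116.40315246582031), 3.6913859844207764) [array([ 0.4628, -0.0346]), array([ 0.6295, -0.0311]), array([ 0.6218, -0.1619]), array([ 0.4533, -0.1795])]
xyz [-1.2019 -1.2908  3.3477] yaw 1.01315675740112 now [ 0.5711 -0.3557  0.3604] ang 0.07894054440671426 t 8.1333 rows 2.7222420175444513
```

drive_tool:
  increments:
    - {"x": -0.6, "y": -0.7, "z": 0.3, "yaw": 0.5, "claw": 1}
    - {"x": -1.14, "y": -1.39, "z": 1, "yaw": 0.93, "claw": 1}
    - {"x": -1.14, "y": -1.39, "z": 2, "yaw": 0.93, "claw": 1}
    - {"x": -1.14, "y": -1.39, "z": 3, "yaw": 0.93, "claw": 1}
    - {"x": -1.14, "y": -1.39, "z": 3.5, "yaw": 0.93, "claw": 1}
    - {"x": -1.14, "y": -1.39, "z": 4, "yaw": 0.93, "claw": 1}
    - {"x": -1.14, "y": -1.39, "z": 4, "yaw": 0.93, "claw": 1}
    - {"x": -1.14, "y": -1.39, "z": 4, "yaw": 0.93, "claw": 1}
    - {"x": -1.14, "y": -1.39, "z": 4, "yaw": 0.93, "claw": 1}
    - {"x": -1.14, "y": -1.39, "z": 4, "yaw": 0.93, "claw": 1}

```text
time: 8.97
ee_pos: [0.5373, -0.3146, 0.242]
orientation: [0.999, -0.048, 0.001, 0.001]
ft_force: [-0.6, 0.5, -0.2]
gripper_width: 0.0859
grasp_force: 0.0
```

```bash
python3 -c "
from h import *
go(.537,-.314,.159,-5.5)"
```

```text
xyz [-0.016  -0.0223  2.7672] yaw -0.0035514617186388855 now [ 0.5373 -0.3146  0.242 ] ang -5.52130877031184 t 8.9667 rows 1.9908898190786741
```

drive_tool:
  increments:
    - {"x": 0, "y": -0.02, "z": 0.7, "yaw": 0, "claw": 1}
    - {"x": 0, "y": -0.02, "z": 1.4, "yaw": 0, "claw": 1}
    - {"x": 0, "y": -0.02, "z": 2.1, "yaw": 0, "claw": 1}
    - {"x": 0, "y": -0.02, "z": 2.77, "yaw": 0, "claw": 1}
    - {"x": 0, "y": -0.02, "z": 2.77, "yaw": 0, "claw": 1}
    - {"x": 0, "y": -0.02, "z": 2.77, "yaw": 0, "claw": 1}
    - {"x": 0, "y": -0.02, "z": 2.77, "yaw": 0, "claw": 0}
    - {"x": 0, "y": -0.02, "z": 2.77, "yaw": 0, "claw": -0.3}
    - {"x": 0, "y": -0.02, "z": 2.77, "yaw": 0, "claw": -1}
    - {"x": 0, "y": -0.02, "z": 2.77, "yaw": 0, "claw": -1}
  newtons: 60

```text
time: 9.8
ee_pos: [0.5371, -0.3138, 0.1583]
orientation: [0.999, -0.048, 0.001, 0.0]
ft_force: [-0.4, 1.1, -0.2]
gripper_width: 0.0388
grasp_force: 0.0
```

drive_tool:
  increments:
    - {"x": 0, "y": 0, "z": 0, "yaw": 0, "claw": -1}
    - {"x": 0, "y": 0, "z": 0, "yaw": 0, "claw": -1}
    - {"x": 0, "y": 0, "z": 0, "yaw": 0, "claw": -1}
    - {"x": 0, "y": 0, "z": 0, "yaw": 0, "claw": -1}
    - {"x": 0, "y": 0, "z": 0, "yaw": 0, "claw": -1}
    - {"x": 0, "y": 0, "z": -0.1, "yaw": 0, "claw": -1}
    - {"x": 0, "y": 0, "z": -0.3, "yaw": 0, "claw": -1}
    - {"x": 0, "y": 0, "z": -0.5, "yaw": 0, "claw": -1}
    - {"x": 0, "y": 0, "z": -0.5, "yaw": 0, "claw": -1}
    - {"x": 0, "y": 0, "z": -0.5, "yaw": 0, "claw": -1}
  newtons: 60

```text
time: 10.63
ee_pos: [0.537, -0.3138, 0.1727]
orientation: [0.999, -0.048, 0.0, 0.0]
ft_force: [0.6, 0.9, -2.2]
gripper_width: 0.0255
grasp_force: 58.8
```

```bash
python3 -c "
from h import *
s=status.read_state();print(s['grasp_force'],s['gripper_width'],s['ft_force'])
look('wrist','g1',['rod_grip','rod_hook'])
go(.42,-.314,.176,-5.5)"
```

```text
58.81066024303436 0.025524915842256336 [ 0.6145  0.9012 -2.1586]
rod_grip [([37.5, 189.3], 0.31)]
rod_hook [([256.4, 166.3], 0.81)]
xyz [-3.8722  0.3882 -0.1362] yaw -0.00300933726674657 now [ 0.5367 -0.3136  0.1719] ang -5.518056023600484 t 10.7833 rows 2.8014403763163993
```

drive_tool:
  increments:
    - {"x": -0.3, "y": 0.03, "z": -0.05, "yaw": 0, "claw": -1}
    - {"x": -0.8, "y": 0.08, "z": -0.08, "yaw": 0, "claw": -1}
    - {"x": -1.4, "y": 0.135, "z": -0.08, "yaw": 0, "claw": -1}
    - {"x": -2, "y": 0.193, "z": -0.08, "yaw": 0, "claw": -1}
    - {"x": -2.6, "y": 0.25, "z": -0.08, "yaw": 0, "claw": -1}
    - {"x": -3.2, "y": 0.308, "z": -0.08, "yaw": 0, "claw": -1}
    - {"x": -3.7, "y": 0.356, "z": -0.08, "yaw": 0, "claw": -1}
    - {"x": -4, "y": 0.385, "z": -0.08, "yaw": 0, "claw": -1}
    - {"x": -4, "y": 0.385, "z": -0.08, "yaw": 0, "claw": -1}
    - {"x": -4, "y": 0.385, "z": -0.08, "yaw": 0, "claw": -1}

```text
time: 11.62
ee_pos: [0.4161, -0.3137, 0.1748]
orientation: [0.999, -0.048, 0.0, 0.0]
ft_force: [0.5, 0.5, -2.1]
gripper_width: 0.0249
grasp_force: 58.8
```

```bash
python3 - <<'E'
from h import *
s=status.read_state();print(s['ft_force'],s['gripper_width'])
look('wrist','g2',['rod_hook'])
c,o=load('g2');h=atz(c,o['rod_hook'],s['ee_pos'][2]-.1273)
M=Ro.from_quat(s['orientation']).as_matrix();print('hook in tool',M.T@(h-s['ee_pos']))
for q in [(.0155,0,.1273),(.0305,0,.1153),(.004,0,.1273)]: print(q,proj(c,M@np.array(q)+s['ee_pos']))
im=cv2.imread('pics/g2.png');cv2.imwrite('pics/g2c.png',cv2.resize(im[100:240,180:340],None,fx=4,fy=4,interpolation=2))
go(.5146,.1798,.34,-12.2)
E
```

```text
[ 0.4905  0.4676 -2.1394] 0.02493865878267658
rod_hook [([256.2, 164.8], 0.92)]
hook in tool [ 0.0151 -0.0014  0.1273]
(0.0155, 0, 0.1273) [257.8778 164.2979]
(0.0305, 0, 0.1153) [257.8886 148.6991]
(0.004, 0, 0.1273) [257.8601 177.7554]
xyz [  1.67   -16.6849  -5.5113] yaw 1.1152090477365704 now [ 0.4167 -0.3136  0.1747] ang -5.508745713580566 t 11.7167 rows 12.698382566043902
```

View pics/g2c.png

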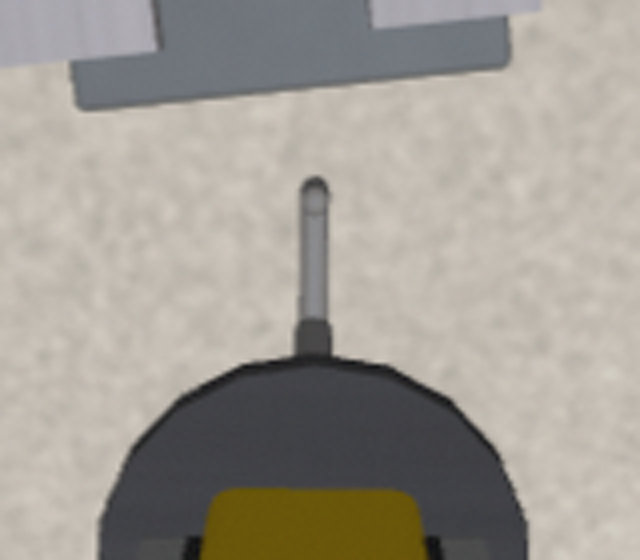

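The hook shows straight ahead of the shaft, tip at full-image (258,147), as predicted. The grasp is aligned, so I'll carry the rod to the well.

drive_tool:
  increments:
    - {"x": 0, "y": -0.3, "z": -0.8, "yaw": 0, "claw": -1}
    - {"x": 0, "y": -0.8, "z": -1.8, "yaw": 0, "claw": -1}
    - {"x": 0, "y": -1.6, "z": -2.8, "yaw": 0, "claw": -1}
    - {"x": 0.1, "y": -2.6, "z": -3.8, "yaw": 0, "claw": -1}
    - {"x": 0.3, "y": -3.7, "z": -4.4, "yaw": 0.2, "claw": -1}
    - {"x": 0.5, "y": -4.9, "z": -5, "yaw": 0.4, "claw": -1}
    - {"x": 0.7, "y": -6.1, "z": -5.4, "yaw": 0.6, "claw": -1}
    - {"x": 0.9, "y": -7.3, "z": -5.5, "yaw": 0.8, "claw": -1}
    - {"x": 1.1, "y": -8.5, "z": -5.5, "yaw": 1, "claw": -1}
    - {"x": 1.2, "y": -9.6, "z": -5.5, "yaw": 1.115, "claw": -1}

```text
time: 12.55
ee_pos: [0.4807, -0.028, 0.3399]
orientation: [0.994, -0.107, 0.0, -0.0]
ft_force: [0.3, -0.0, -2.1]
gripper_width: 0.0254
grasp_force: 59.2
```

```bash
python3 -c "
from h import *
go(.5146,.1798,.34,-12.2)"
```

```text
xyz [-0.3616 -7.0096 -0.0029] yaw -0.004542816902864881 now [ 0.4807 -0.028   0.3399] ang -12.227256901417196 t 12.55 rows 5.049558856664298
```

drive_tool:
  increments:
    - {"x": -0.05, "y": -1, "z": 0, "yaw": 0, "claw": -1}
    - {"x": -0.1, "y": -2.1, "z": 0, "yaw": 0, "claw": -1}
    - {"x": -0.17, "y": -3.3, "z": 0, "yaw": 0, "claw": -1}
    - {"x": -0.23, "y": -4.5, "z": 0, "yaw": 0, "claw": -1}
    - {"x": -0.29, "y": -5.6, "z": 0, "yaw": 0, "claw": -1}
    - {"x": -0.33, "y": -6.4, "z": 0, "yaw": 0, "claw": -1}
    - {"x": -0.36, "y": -7.01, "z": 0, "yaw": 0, "claw": -1}
    - {"x": -0.36, "y": -7.01, "z": 0, "yaw": 0, "claw": -1}
    - {"x": -0.36, "y": -7.01, "z": 0, "yaw": 0, "claw": -1}
    - {"x": -0.36, "y": -7.01, "z": 0, "yaw": 0, "claw": -1}

```text
time: 13.38
ee_pos: [0.5139, 0.1775, 0.3394]
orientation: [0.994, -0.106, -0.0, 0.0]
ft_force: [-0.8, -0.3, -1.9]
gripper_width: 0.0249
grasp_force: 59.4
```

```bash
python3 - <<'E'
from h import *
look('wrist','v1',['orange_cup_bail','rod_hook','well_a'])
s=status.read_state();M=Ro.from_quat(s['orientation']).as_matrix();c,o=load('v1')
print('pred bail px',proj(c,[.56,.17,.085]))
if 'orange_cup_bail' in o: print(atz(c,o['orange_cup_bail'],.085))
go(.5146,.1798,.1873,-12.2)
E
```

```text
orange_cup_bail [([254.4, 115.7], 0.61)]
rod_hook [([258.3, 166.7], 0.8)]
well_a [([253.8, 120.4], 0.75)]
pred bail px [255.9685 115.0528]
[0.5597 0.1719 0.085 ]
xyz [ 0.0034 -0.1028  5.0823] yaw -0.010261234032384436 now [0.5138 0.1768 0.3398] ang -12.261567404194308 t 13.5833 rows 3.657065459550485
```

View pics/v1.png

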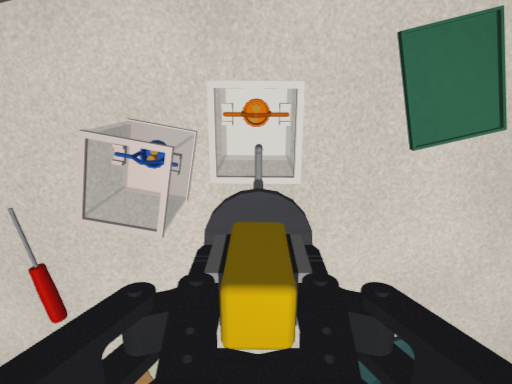

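The well is straight ahead, with the bail at (256,114) and the hook at (258,150), level with it and over the roomy side. I'll descend.

drive_tool:
  increments:
    - {"x": 0, "y": -0.07, "z": 0.5, "yaw": 0, "claw": -1}
    - {"x": 0, "y": -0.07, "z": 1.2, "yaw": 0, "claw": -1}
    - {"x": 0, "y": -0.07, "z": 1.9, "yaw": 0, "claw": -1}
    - {"x": 0, "y": -0.07, "z": 2.6, "yaw": 0, "claw": -1}
    - {"x": 0, "y": -0.07, "z": 3.3, "yaw": 0, "claw": -1}
    - {"x": 0, "y": -0.07, "z": 3.9, "yaw": 0, "claw": -1}
    - {"x": 0, "y": -0.07, "z": 4.5, "yaw": 0, "claw": -1}
    - {"x": 0, "y": -0.07, "z": 4.9, "yaw": 0, "claw": -1}
    - {"x": 0, "y": -0.07, "z": 5.08, "yaw": 0, "claw": -1}
    - {"x": 0, "y": -0.07, "z": 5.08, "yaw": 0, "claw": -1}

```text
time: 14.42
ee_pos: [0.5137, 0.1792, 0.1858]
orientation: [0.994, -0.106, -0.001, 0.0]
ft_force: [-0.2, 0.3, -1.4]
gripper_width: 0.0251
grasp_force: 59.4
```

```bash
python3 -c "
from h import *
print(status.read_state()['ft_force'])
go(.5449,.1733,.1873,-12.2)"
```

```text
[-0.2457  0.345  -1.4402]
xyz [ 1.0571 -0.027  -0.0531] yaw -0.0034832718321761527 now [0.5137 0.1792 0.1858] ang -12.220899630993056 t 14.4167 rows 0.7617345811194911
```

drive_tool:
  increments:
    - {"x": 0.15, "y": -0.02, "z": -0.03, "yaw": 0, "claw": -1}
    - {"x": 0.3, "y": -0.02, "z": -0.03, "yaw": 0, "claw": -1}
    - {"x": 0.45, "y": -0.02, "z": -0.03, "yaw": 0, "claw": -1}
    - {"x": 0.6, "y": -0.02, "z": -0.03, "yaw": 0, "claw": -1}
    - {"x": 0.75, "y": -0.02, "z": -0.03, "yaw": 0, "claw": -1}
    - {"x": 0.9, "y": -0.02, "z": -0.03, "yaw": 0, "claw": -1}
    - {"x": 1.05, "y": -0.02, "z": -0.03, "yaw": 0, "claw": -1}
    - {"x": 1.05, "y": -0.02, "z": -0.03, "yaw": 0, "claw": -1}
    - {"x": 1.05, "y": -0.02, "z": -0.03, "yaw": 0, "claw": -1}
    - {"x": 1.05, "y": -0.02, "z": -0.03, "yaw": 0, "claw": -1}

```text
time: 15.25
ee_pos: [0.545, 0.1734, 0.188]
orientation: [0.994, -0.106, -0.0, 0.0]
ft_force: [0.7, 0.2, -1.8]
gripper_width: 0.0255
grasp_force: 59.4
```

```bash
python3 -c "
from h import *
print(status.read_state()['ft_force'])
snap('wrist','v2.png')
im=cv2.imread('pics/v2.png');cv2.imwrite('pics/v2c.png',cv2.resize(im[60:240,160:360],None,fx=3,fy=3,interpolation=2))
go(.5449,.1733,.1873,-12.2)"
```

```text
[ 0.7069  0.1523 -1.7871]
xyz [-0.0016  0.0045  0.0259] yaw -0.0011474906886661529 now [0.545  0.1734 0.1881] ang -12.206884944131987 t 15.3 rows 0.018941136256057048
```

View pics/v2c.png

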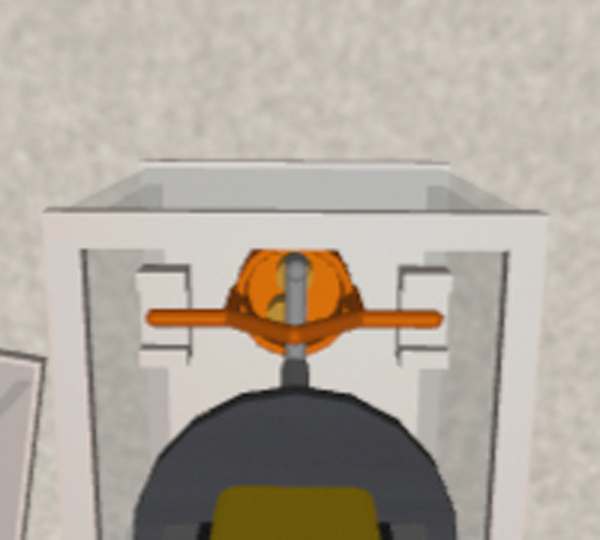

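The hook has passed under the peak, with its tip at crop (296,268) beyond the wire at (296,330) and centred between the ears. I'll lift.

drive_tool:
  increments:
    - {"x": 0, "y": 0, "z": -0.2, "yaw": 0, "claw": -1}
    - {"x": 0, "y": 0, "z": -0.45, "yaw": 0, "claw": -1}
    - {"x": 0, "y": 0, "z": -0.6, "yaw": 0, "claw": -1}
    - {"x": 0, "y": 0, "z": -0.75, "yaw": 0, "claw": -1}
    - {"x": 0, "y": 0, "z": -0.9, "yaw": 0, "claw": -1}
    - {"x": 0, "y": 0, "z": -1.1, "yaw": 0, "claw": -1}
    - {"x": 0, "y": 0, "z": -1.4, "yaw": 0, "claw": -1}
    - {"x": 0, "y": 0, "z": -1.7, "yaw": 0, "claw": -1}
    - {"x": 0, "y": 0, "z": -2, "yaw": 0, "claw": -1}
    - {"x": 0, "y": 0, "z": -2.3, "yaw": 0, "claw": -1}

```text
time: 16.13
ee_pos: [0.5451, 0.1734, 0.2583]
orientation: [0.994, -0.106, 0.0, -0.0]
ft_force: [-1.1, 0.4, -2.8]
gripper_width: 0.0253
grasp_force: 59.3
```

drive_tool:
  increments:
    - {"x": 0, "y": 0, "z": -0.4, "yaw": 0, "claw": -1}
    - {"x": 0, "y": 0, "z": -0.9, "yaw": 0, "claw": -1}
    - {"x": 0, "y": 0, "z": -1.4, "yaw": 0, "claw": -1}
    - {"x": 0, "y": 0, "z": -1.9, "yaw": 0, "claw": -1}
    - {"x": 0, "y": 0, "z": -2.4, "yaw": 0, "claw": -1}
    - {"x": 0, "y": 0, "z": -2.9, "yaw": 0, "claw": -1}
    - {"x": 0, "y": 0, "z": -3.4, "yaw": 0, "claw": -1}
    - {"x": 0, "y": 0, "z": -3.8, "yaw": 0, "claw": -1}
    - {"x": 0, "y": 0, "z": -4.2, "yaw": 0, "claw": -1}
    - {"x": 0, "y": 0, "z": -4.4, "yaw": 0, "claw": -1}

```text
time: 16.97
ee_pos: [0.5452, 0.1734, 0.3912]
orientation: [0.994, -0.106, 0.001, -0.0]
ft_force: [0.1, -0.4, -3.0]
gripper_width: 0.0252
grasp_force: 59.3
```

```bash
python3 -c "
from h import *
print(status.read_state()['ft_force'])
look('wrist','v3',['orange_cup_bail','rod_hook','tray'])
go(.539-.0155,-.1025,.39,0)
c,o=load('v3');print('tray',atz(c,o['tray'],0) if 'tray' in o else 0)
"
```

```text
[ 0.1014 -0.3711 -2.9733]
orange_cup_bail [([259.4, 166.6], 0.77)]
rod_hook [([258.1, 166.4], 0.74)]
tray [([431.1, 108.1], 0.76)]
xyz [ 1.2409  9.141  -0.0486] yaw -2.034733454735118 now [0.5451 0.1734 0.3885] ang -12.208400728410705 t 17.1667 rows 6.6366558722352345
tray [ 0.5361 -0.1001  0.    ]
```

View pics/v3.png

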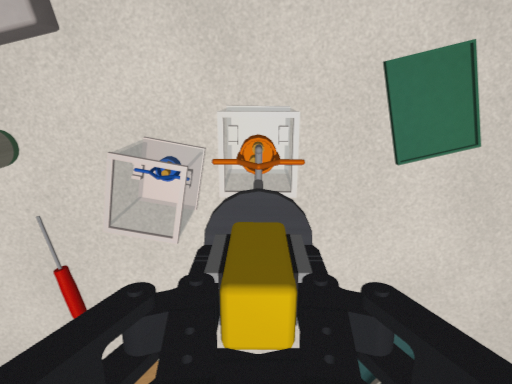

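The cup hangs on the hook at (258,155), clear of the well, and the blue cup is untouched at (168,170). I'll carry it smoothly to the tray.

```bash
python3 -c "
from h import *
go(.5229,-.0977,.39,-12.2)"
```

```text
xyz [ 1.1875  8.9888 -0.0486] yaw -0.0014001214017866914 now [0.5451 0.1734 0.3885] ang -12.208400728410705 t 17.1667 rows 6.523066067459681
```

drive_tool:
  increments:
    - {"x": 0.02, "y": 0.1, "z": 0, "yaw": 0, "claw": -1}
    - {"x": 0.05, "y": 0.35, "z": 0, "yaw": 0, "claw": -1}
    - {"x": 0.1, "y": 0.7, "z": 0, "yaw": 0, "claw": -1}
    - {"x": 0.16, "y": 1.2, "z": 0, "yaw": 0, "claw": -1}
    - {"x": 0.24, "y": 1.8, "z": 0, "yaw": 0, "claw": -1}
    - {"x": 0.32, "y": 2.4, "z": 0, "yaw": 0, "claw": -1}
    - {"x": 0.4, "y": 3, "z": 0, "yaw": 0, "claw": -1}
    - {"x": 0.48, "y": 3.6, "z": 0, "yaw": 0, "claw": -1}
    - {"x": 0.56, "y": 4.2, "z": 0, "yaw": 0, "claw": -1}
    - {"x": 0.64, "y": 4.8, "z": 0, "yaw": 0, "claw": -1}

```text
time: 18.0
ee_pos: [0.5329, 0.0268, 0.389]
orientation: [0.994, -0.107, -0.0, 0.0]
ft_force: [-0.0, -0.1, -2.1]
gripper_width: 0.0254
grasp_force: 59.3
```

drive_tool:
  increments:
    - {"x": 0.08, "y": 0.6, "z": 0, "yaw": 0, "claw": -1}
    - {"x": 0.16, "y": 1.2, "z": 0, "yaw": 0, "claw": -1}
    - {"x": 0.24, "y": 1.8, "z": 0, "yaw": 0, "claw": -1}
    - {"x": 0.32, "y": 2.4, "z": 0, "yaw": 0, "claw": -1}
    - {"x": 0.39, "y": 2.95, "z": 0, "yaw": 0, "claw": -1}
    - {"x": 0.45, "y": 3.4, "z": 0, "yaw": 0, "claw": -1}
    - {"x": 0.5, "y": 3.75, "z": 0, "yaw": 0, "claw": -1}
    - {"x": 0.53, "y": 4, "z": 0, "yaw": 0, "claw": -1}
    - {"x": 0.55, "y": 4.15, "z": 0, "yaw": 0, "claw": -1}
    - {"x": 0.55, "y": 4.19, "z": 0, "yaw": 0, "claw": -1}

```text
time: 18.83
ee_pos: [0.5228, -0.0984, 0.389]
orientation: [0.994, -0.107, -0.0, 0.0]
ft_force: [-0.2, -0.1, -1.7]
gripper_width: 0.0254
grasp_force: 59.3
```

drive_tool:
  increments:
    - {"x": 0, "y": 0, "z": 0.2, "yaw": 0, "claw": -1}
    - {"x": 0, "y": 0, "z": 0.6, "yaw": 0, "claw": -1}
    - {"x": 0, "y": 0, "z": 1.1, "yaw": 0, "claw": -1}
    - {"x": 0, "y": 0, "z": 1.7, "yaw": 0, "claw": -1}
    - {"x": 0, "y": 0, "z": 2.3, "yaw": 0, "claw": -1}
    - {"x": 0, "y": 0, "z": 2.9, "yaw": 0, "claw": -1}
    - {"x": 0, "y": 0, "z": 3.4, "yaw": 0, "claw": -1}
    - {"x": 0, "y": 0, "z": 3.8, "yaw": 0, "claw": -1}
    - {"x": 0, "y": 0, "z": 4, "yaw": 0, "claw": -1}
    - {"x": 0, "y": 0, "z": 4, "yaw": 0, "claw": -1}

```text
time: 19.67
ee_pos: [0.5226, -0.0975, 0.2676]
orientation: [0.994, -0.106, -0.001, -0.0]
ft_force: [0.1, -0.2, -2.9]
gripper_width: 0.0249
grasp_force: 59.3
```

drive_tool:
  increments:
    - {"x": 0, "y": 0, "z": 0.5, "yaw": 0, "claw": -1}
    - {"x": 0, "y": 0, "z": 0.9, "yaw": 0, "claw": -1}
    - {"x": 0, "y": 0, "z": 1.2, "yaw": 0, "claw": -1}
    - {"x": 0, "y": 0, "z": 1.4, "yaw": 0, "claw": -1}
    - {"x": 0, "y": 0, "z": 1.5, "yaw": 0, "claw": -1}
    - {"x": 0, "y": 0, "z": 1.5, "yaw": 0, "claw": -1}
    - {"x": 0, "y": 0, "z": 1.5, "yaw": 0, "claw": -1}
    - {"x": 0, "y": 0, "z": 1.5, "yaw": 0, "claw": -1}
    - {"x": 0, "y": 0, "z": 1.5, "yaw": 0, "claw": -1}
    - {"x": 0, "y": 0, "z": 1.5, "yaw": 0, "claw": -1}

```text
time: 20.5
ee_pos: [0.5231, -0.0978, 0.2245]
orientation: [0.994, -0.106, 0.0, 0.0]
ft_force: [0.1, -0.4, -2.5]
gripper_width: 0.0253
grasp_force: 59.3
```

```bash
python3 - <<'E'
from h import *
print(status.read_state()['ft_force'])
go(.5229,-.0977,.1988,-12.2)
look('wrist','p1',['orange_cup_bail','rod_hook'])
im=cv2.cvtColor(cv2.imread('pics/p1.png'),cv2.COLOR_BGR2HSV);m=cv2.inRange(im,(50,90,30),(90,255,200));c,o=load('p1')
k=max(cv2.findContours(m,0,2)[0],key=cv2.contourArea);print([atz(c,p,.012)[:2] for p in cv2.boxPoints(cv2.minAreaRect(k))])
for n in('side','top'):
    snap(n)
    for d in models.cut_out(n,'orange_cup_bail')[:1]: print(n,d['point'],d['confidence'])
E
```

```text
[ 0.1084 -0.399  -2.4968]
xyz [-0.0071 -0.0013  0.8582] yaw -0.001578591178073907 now [ 0.5231 -0.0978  0.2245] ang -12.209471547068455 t 20.5 rows 0.6174471010237558
orange_cup_bail [([257.5, 167.3], 0.7), ([261.0, 274.6], 0.35)]
rod_hook [([259.4, 165.5], 0.9)]
[array([ 0.6197, -0.0341]), array([ 0.622 , -0.1623]), array([ 0.4641, -0.1757]), array([ 0.4569, -0.0307])]
side [270.0, 250.5] 0.68
```

View pics/p1.png

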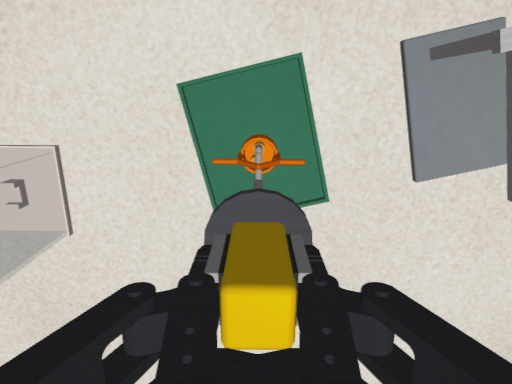

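The cup hangs over the tray's middle, its bail at (258,162) well inside the green outline. I'll lower it gently.

drive_tool:
  increments:
    - {"x": 0, "y": 0, "z": 0.2, "yaw": 0, "claw": -1}
    - {"x": 0, "y": 0, "z": 0.4, "yaw": 0, "claw": -1}
    - {"x": 0, "y": 0, "z": 0.55, "yaw": 0, "claw": -1}
    - {"x": 0, "y": 0, "z": 0.63, "yaw": 0, "claw": -1}
    - {"x": 0, "y": 0, "z": 0.7, "yaw": 0, "claw": -1}
    - {"x": 0, "y": 0, "z": 0.76, "yaw": 0, "claw": -1}
    - {"x": 0, "y": 0, "z": 0.82, "yaw": 0, "claw": -1}
    - {"x": 0, "y": 0, "z": 0.88, "yaw": 0, "claw": -1}
    - {"x": 0, "y": 0, "z": 0.94, "yaw": 0, "claw": -1}
    - {"x": 0, "y": 0, "z": 1, "yaw": 0, "claw": -1}

```text
time: 21.68
ee_pos: [0.523, -0.0978, 0.1941]
orientation: [0.994, -0.106, 0.0, 0.0]
ft_force: [0.3, -0.5, -1.4]
gripper_width: 0.0253
grasp_force: 59.3
```

drive_tool:
  increments:
    - {"x": 0, "y": 0, "z": 0.06, "yaw": 0, "claw": -1}
    - {"x": 0, "y": 0, "z": 0.14, "yaw": 0, "claw": -1}
    - {"x": 0, "y": 0, "z": 0.24, "yaw": 0, "claw": -1}
    - {"x": 0, "y": 0, "z": 0.34, "yaw": 0, "claw": -1}
    - {"x": 0, "y": 0, "z": 0.44, "yaw": 0, "claw": -1}
    - {"x": 0, "y": 0, "z": 0.5, "yaw": 0, "claw": -1}
    - {"x": 0, "y": 0, "z": 0.52, "yaw": 0, "claw": -1}
    - {"x": 0, "y": 0, "z": 0.52, "yaw": 0, "claw": -1}
    - {"x": 0, "y": 0, "z": 0.52, "yaw": 0, "claw": -1}
    - {"x": 0, "y": 0, "z": 0.52, "yaw": 0, "claw": -1}

```text
time: 22.52
ee_pos: [0.523, -0.0978, 0.1787]
orientation: [0.994, -0.106, 0.0, 0.0]
ft_force: [0.3, -0.8, -2.6]
gripper_width: 0.0253
grasp_force: 59.3
```

```bash
python3 - <<'E'
from h import *
print(status.read_state()['ft_force'])
go(.5229,-.0977,.1795,-12.2)
look('wrist','p2',['orange_cup_bail','rod_hook'])
c,o=load('p2');print(proj(c,[.538,-.101,.074]))
if 'orange_cup_bail' in o: print(atz(c,o['orange_cup_bail'],.074))
im=cv2.imread('pics/p2.png');a=cv2.resize(im[60:240,160:360],None,fx=2,fy=2,interpolation=2)
cs,_=snap('side','p2s.png');b=cv2.imread('pics/p2s.png');x=proj(cs,[.538,-.1,.06]).astype(int)
b=cv2.resize(b[x[1]-60:x[1]+60,x[0]-60:x[0]+60],(360,360),interpolation=2)
cv2.imwrite('pics/p2c.png',np.hstack([a,b]))
E
```

```text
[ 0.2781 -0.8416 -2.6229]
xyz [-0.004  -0.0014 -0.0278] yaw -0.001249285930991088 now [ 0.523  -0.0978  0.1787] ang -12.207495715585958 t 22.5167 rows 0.02023913270028012
orange_cup_bail [([260.5, 168.5], 0.82)]
rod_hook [([260.1, 164.0], 0.78)]
[257.9711 170.767 ]
[ 0.5393 -0.1033  0.074 ]
```

View pics/p2c.png

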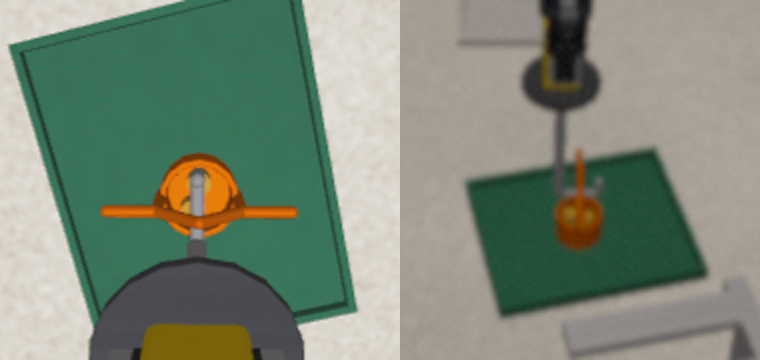

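The cup stands in the tray with the bail peak above the lowered hook tip. I'll back out along −x, then lift.

drive_tool:
  increments:
    - {"x": -0.12, "y": 0, "z": 0, "yaw": 0, "claw": -1}
    - {"x": -0.27, "y": 0, "z": 0, "yaw": 0, "claw": -1}
    - {"x": -0.42, "y": 0, "z": 0, "yaw": 0, "claw": -1}
    - {"x": -0.57, "y": 0, "z": 0, "yaw": 0, "claw": -1}
    - {"x": -0.72, "y": 0, "z": 0, "yaw": 0, "claw": -1}
    - {"x": -0.9, "y": 0, "z": 0, "yaw": 0, "claw": -1}
    - {"x": -1.1, "y": 0, "z": 0, "yaw": 0, "claw": -1}
    - {"x": -1.3, "y": 0, "z": 0, "yaw": 0, "claw": -1}
    - {"x": -1.4, "y": 0, "z": 0, "yaw": 0, "claw": -1}
    - {"x": -1.4, "y": 0, "z": 0, "yaw": 0, "claw": -1}

```text
time: 23.55
ee_pos: [0.4813, -0.0887, 0.1787]
orientation: [0.994, -0.106, 0.0, 0.0]
ft_force: [0.4, -0.0, -0.8]
gripper_width: 0.0254
grasp_force: 59.3
```

drive_tool:
  increments:
    - {"x": 0, "y": 0, "z": -0.3, "yaw": 0, "claw": -1}
    - {"x": 0, "y": 0, "z": -0.8, "yaw": 0, "claw": -1}
    - {"x": -0.1, "y": 0, "z": -1.5, "yaw": 0, "claw": -1}
    - {"x": -0.2, "y": 0, "z": -2.3, "yaw": 0, "claw": -1}
    - {"x": -0.4, "y": 0, "z": -3, "yaw": 0, "claw": -1}
    - {"x": -0.6, "y": 0, "z": -3.3, "yaw": 0, "claw": -1}
    - {"x": -0.8, "y": 0, "z": -3.5, "yaw": 0, "claw": -1}
    - {"x": -1, "y": 0, "z": -3.5, "yaw": 0, "claw": -1}
    - {"x": -1, "y": 0, "z": -3.5, "yaw": 0, "claw": -1}
    - {"x": -1, "y": 0, "z": -3.5, "yaw": 0, "claw": -1}

```text
time: 24.38
ee_pos: [0.4522, -0.0824, 0.2824]
orientation: [0.994, -0.106, -0.001, -0.0]
ft_force: [0.9, -0.3, -2.2]
gripper_width: 0.0251
grasp_force: 59.3
```

```bash
python3 - <<'E'
from h import *
print(status.read_state()['ft_force'])
look('wrist','q1',['orange_cup_bail','rod_hook'])
c,o=load('q1');
if 'orange_cup_bail' in o: print(atz(c,o['orange_cup_bail'],.074))
go(.415,-.3137,.28,-5.5)
E
```

```text
[ 0.8625 -0.2924 -2.2135]
orange_cup_bail [([260.9, 75.2], 0.93), ([255.3, 77.5], 0.18)]
rod_hook [([259.2, 164.9], 0.82)]
[ 0.5381 -0.1038  0.074 ]
xyz [0.4061 7.7965 0.0868] yaw -1.1179496618081164 now [ 0.4526 -0.0825  0.2826] ang -12.207697970848688 t 24.5333 rows 5.616964258073424
```

drive_tool:
  increments:
    - {"x": 0.03, "y": 0.6, "z": 0, "yaw": -0.1, "claw": -1}
    - {"x": 0.09, "y": 1.6, "z": 0, "yaw": -0.3, "claw": -1}
    - {"x": 0.15, "y": 2.8, "z": 0, "yaw": -0.5, "claw": -1}
    - {"x": 0.21, "y": 4, "z": 0, "yaw": -0.7, "claw": -1}
    - {"x": 0.27, "y": 5.2, "z": 0, "yaw": -0.9, "claw": -1}
    - {"x": 0.33, "y": 6.4, "z": 0, "yaw": -1.12, "claw": -1}
    - {"x": 0.38, "y": 7.3, "z": 0, "yaw": -1.12, "claw": -1}
    - {"x": 0.4, "y": 7.8, "z": 0, "yaw": -1.12, "claw": -1}
    - {"x": 0.4, "y": 7.8, "z": 0, "yaw": -1.12, "claw": -1}
    - {"x": 0.4, "y": 7.8, "z": 0, "yaw": -1.12, "claw": -1}

```text
time: 25.37
ee_pos: [0.4147, -0.3144, 0.2827]
orientation: [0.999, -0.049, -0.001, -0.0]
ft_force: [-0.1, 0.5, -1.7]
gripper_width: 0.0254
grasp_force: 59.4
```

drive_tool:
  increments:
    - {"x": 0, "y": 0, "z": 0.5, "yaw": 0, "claw": -1}
    - {"x": 0, "y": 0, "z": 1.2, "yaw": 0, "claw": -1}
    - {"x": 0, "y": 0, "z": 2, "yaw": 0, "claw": -1}
    - {"x": 0, "y": 0, "z": 2.7, "yaw": 0, "claw": -1}
    - {"x": 0, "y": 0, "z": 3.2, "yaw": 0, "claw": -1}
    - {"x": 0, "y": 0, "z": 3.5, "yaw": 0, "claw": -1}
    - {"x": 0, "y": 0, "z": 3.57, "yaw": 0, "claw": -1}
    - {"x": 0, "y": 0, "z": 3.57, "yaw": 0, "claw": -1}
    - {"x": 0, "y": 0, "z": 3.57, "yaw": 0, "claw": -1}
    - {"x": 0, "y": 0, "z": 3.57, "yaw": 0, "claw": -1}

```text
time: 26.2
ee_pos: [0.4152, -0.3139, 0.1775]
orientation: [0.999, -0.048, 0.001, 0.0]
ft_force: [-0.3, 0.0, -1.3]
gripper_width: 0.0256
grasp_force: 59.4
```

```bash
python3 - <<'E'
from h import *
print(status.read_state()['ft_force'])
go(.415,-.3138,.1748,-5.5)
look('wrist','q2',['rod_hook'])
go(.537,-.3138,.1748,-5.5)
E
```

```text
[-0.263   0.0287 -1.3028]
xyz [-0.0078 -0.0022  0.0909] yaw 0.003942031761004235 now [ 0.4152 -0.3139  0.1775] ang -5.476347809433972 t 26.2 rows 0.06563341091208126
rod_hook [([258.3, 163.5], 0.85)]
xyz [ 4.0443 -0.3929  0.0869] yaw 0.002504789885184285 now [ 0.4151 -0.3139  0.1773] ang -5.484971260688903 t 26.3 rows 2.9239198172373735
```

Next I slide the rod back in along the slot, then lower it.

drive_tool:
  increments:
    - {"x": 0.3, "y": -0.03, "z": 0.05, "yaw": 0, "claw": -1}
    - {"x": 0.8, "y": -0.077, "z": 0.05, "yaw": 0, "claw": -1}
    - {"x": 1.3, "y": -0.126, "z": 0.05, "yaw": 0, "claw": -1}
    - {"x": 1.8, "y": -0.175, "z": 0.05, "yaw": 0, "claw": -1}
    - {"x": 2.4, "y": -0.233, "z": 0.05, "yaw": 0, "claw": -1}
    - {"x": 3, "y": -0.291, "z": 0.05, "yaw": 0, "claw": -1}
    - {"x": 3.5, "y": -0.34, "z": 0.05, "yaw": 0, "claw": -1}
    - {"x": 3.9, "y": -0.379, "z": 0.05, "yaw": 0, "claw": -1}
    - {"x": 4, "y": -0.389, "z": 0.05, "yaw": 0, "claw": -1}
    - {"x": 4, "y": -0.389, "z": 0.05, "yaw": 0, "claw": -1}

```text
time: 27.13
ee_pos: [0.536, -0.3135, 0.1746]
orientation: [0.999, -0.048, -0.0, -0.0]
ft_force: [-0.0, 0.8, -1.4]
gripper_width: 0.0254
grasp_force: 59.4
```

```bash
python3 - <<'E'
from h import *
print(status.read_state()['ft_force'])
go(.536,-.3138,.1588,-5.5)
E
```

```text
[-0.0158  0.8178 -1.4492]
xyz [0.0014 0.011  0.5253] yaw 0.007963839523431679 now [ 0.536  -0.3135  0.1746] ang -5.4522169628594135 t 27.1333 rows 0.3780001016290493
```

drive_tool:
  increments:
    - {"x": 0, "y": 0.01, "z": 0.1, "yaw": 0, "claw": -1}
    - {"x": 0, "y": 0.01, "z": 0.22, "yaw": 0, "claw": -1}
    - {"x": 0, "y": 0.01, "z": 0.34, "yaw": 0, "claw": -1}
    - {"x": 0, "y": 0.01, "z": 0.44, "yaw": 0, "claw": -1}
    - {"x": 0, "y": 0.01, "z": 0.5, "yaw": 0, "claw": -1}
    - {"x": 0, "y": 0.01, "z": 0.53, "yaw": 0, "claw": -1}
    - {"x": 0, "y": 0.01, "z": 0.53, "yaw": 0, "claw": -1}
    - {"x": 0, "y": 0.01, "z": 0.53, "yaw": 0, "claw": -1}
    - {"x": 0, "y": 0.01, "z": 0.53, "yaw": 0, "claw": -1}
    - {"x": 0, "y": 0.01, "z": 0.53, "yaw": 0, "claw": -1}

```text
time: 27.97
ee_pos: [0.5354, -0.314, 0.1592]
orientation: [0.999, -0.048, 0.0, 0.0]
ft_force: [0.6, -0.0, -1.6]
gripper_width: 0.0255
grasp_force: 59.4
```

```bash
python3 - <<'E'
from h import *
for i in range(3):
    snap('wrist');print(status.read_state()['ft_force'],status.read_state()['ee_pos'])
E
```

```text
[-0.2004 -0.4395 -2.0281] [ 0.5354 -0.3139  0.1591]
[ 0.0127 -0.2339 -1.8839] [ 0.5354 -0.3139  0.1591]
[-0.4685 -0.7533 -1.188 ] [ 0.5354 -0.3139  0.1591]
```

drive_tool:
  increments:
    - {"x": 0, "y": 0, "z": 0.03, "yaw": 0, "claw": -1}
    - {"x": 0, "y": 0, "z": 0.04, "yaw": 0, "claw": -1}
    - {"x": 0, "y": 0, "z": 0.04, "yaw": 0, "claw": -1}
    - {"x": 0, "y": 0, "z": 0.04, "yaw": 0, "claw": -0.3}
    - {"x": 0, "y": 0, "z": 0.04, "yaw": 0, "claw": -0.1}
    - {"x": 0, "y": 0, "z": 0.04, "yaw": 0, "claw": 0.2}
    - {"x": 0, "y": 0, "z": 0.04, "yaw": 0, "claw": 0.5}
    - {"x": 0, "y": 0, "z": 0.04, "yaw": 0, "claw": 1}
    - {"x": 0, "y": 0, "z": 0.04, "yaw": 0, "claw": 1}
    - {"x": 0, "y": 0, "z": 0.04, "yaw": 0, "claw": 1}

```text
time: 28.95
ee_pos: [0.5354, -0.3139, 0.1578]
orientation: [0.999, -0.048, 0.0, 0.0]
ft_force: [-0.1, 0.3, 0.4]
gripper_width: 0.0853
grasp_force: 0.0
```

drive_tool:
  increments:
    - {"x": 0, "y": 0, "z": 0, "yaw": 0, "claw": 1}
    - {"x": 0, "y": 0, "z": 0, "yaw": 0, "claw": 1}
    - {"x": 0, "y": 0, "z": -0.3, "yaw": 0, "claw": 1}
    - {"x": 0, "y": 0, "z": -0.9, "yaw": 0, "claw": 1}
    - {"x": 0, "y": 0, "z": -1.6, "yaw": 0, "claw": 1}
    - {"x": 0, "y": 0, "z": -2.4, "yaw": 0, "claw": 1}
    - {"x": 0, "y": 0, "z": -3.3, "yaw": 0, "claw": 1}
    - {"x": 0, "y": 0, "z": -4.2, "yaw": 0, "claw": 1}
    - {"x": 0, "y": 0, "z": -5, "yaw": 0, "claw": 1}
    - {"x": 0, "y": 0, "z": -5, "yaw": 0, "claw": 1}

```text
time: 29.78
ee_pos: [0.536, -0.3143, 0.3143]
orientation: [0.999, -0.048, 0.003, 0.002]
ft_force: [-0.1, -0.7, 0.3]
gripper_width: 0.0851
grasp_force: 0.0
```

```bash
python3 - <<'E'
from h import *
s=status.read_state();print(s['ee_pos'],s['gripper_width'])
look('wrist','f0',['rod_grip','stand','orange_cup_bail'])
c,o=load('f0'); print(atz(c,o['rod_grip'],.176) if 'rod_grip' in o else 0)
for n in('side','top'):
    look(n,'f'+n,['rod_grip','stand','orange_cup_bail','blue_cup_bail'])
c1,a=load('fside');c2,b=load('ftop')
for t in a:
    if t in b: print(t,tri([(c1,a[t]),(c2,b[t])]))
s=cv2.imread('pics/fside.png');o=np.hstack([cv2.resize(s[190:390,210:370],(400,500),interpolation=2),cv2.resize(s[100:240,190:302],(400,500),interpolation=2)])
cv2.imwrite('pics/fin.png',o)
E
```

```text
[ 0.536  -0.3143  0.3143] 0.08511508439477046
rod_grip [([259.4, 181.1], 0.57)]
stand [([256.6, 152.8], 0.57)]
orange_cup_bail [([78.8, 174.8], 0.91)]
[ 0.5348 -0.316   0.176 ]
rod_grip [([300.4, 294.2], 0.62)]
stand [([293.6, 349.3], 0.85)]
orange_cup_bail [([273.0, 245.7], 0.65)]
blue_cup_bail []
rod_grip [([401.3, 169.4], 0.67)]
stand [([379.7, 183.7], 0.97)]
orange_cup_bail [([298.4, 176.0], 0.57)]
blue_cup_bail [([116.6, 176.4], 0.53)]
rod_grip [ 0.5309 -0.3171  0.1795]
stand [ 0.529  -0.3193  0.0071]
orange_cup_bail [ 0.5379 -0.1089  0.0768]
```

View pics/fin.png

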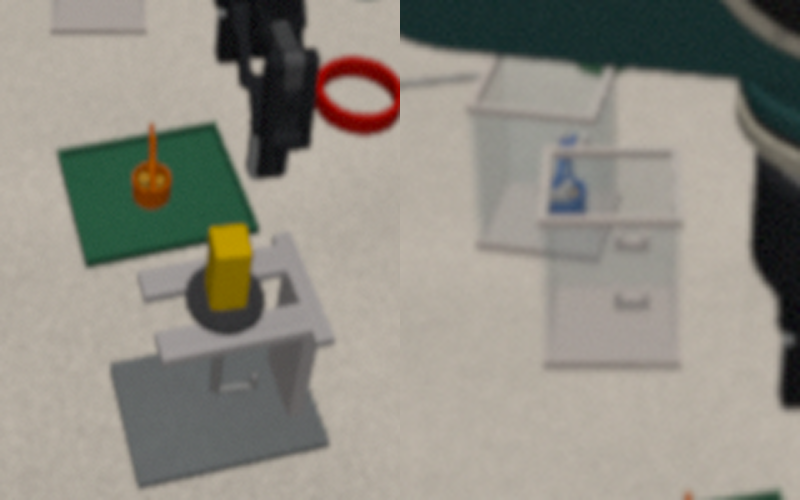

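The cup stands upright in the tray at crop (152,185). The rod hangs on its prongs at (228,280), the blue cup is still in its well at (567,180), and the gripper is clear. I'll hand the job in.

```bash
python3 -c "
from h import *
print(r.sign_off())"
```

```text
the job is handed in; nothing more can be done
None
```

The job is handed in with no verdict returned: in the last pictures the orange cup stands upright in the green tray, the rod hangs back in its stand, the blue cup is still in its well, and the gripper is clear.

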